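# Close the glass press and hold a leaf gauge in its gap

### The job

Set the loose knobbed steel cover onto the round press so that it sits fully home and level on the rim, and let go of it. Then pick up the leaf gauge by its upright fin and slide its leaf level through the opening in the press wall, between the cover and the sprung bed, until it drags snugly against both with its tip at about the middle of the press. Finish while still holding the gauge by its fin at that depth, with the cover still seated, and leave the other things on the bench where they are.

Things in the scene. Friction and masses are not known exactly. Their poses are not given: they have to be found in the camera images.
- press: Fixed steel press: base plate 120 mm square, 12 mm thick, and a round upright wall of 93 mm outer, 79 mm inner diameter, rim 72 mm above the bench. Origin: centre of the base's underside, on the wall's axis; z up. One opening over the wall's full height, 33 mm wide, faces the press's own -x (towards the robot, turned up to 0.35 rad); the leaf goes in there along the press's +x.
- press_rim (a point): On the axis of the press at rim height, 72 mm above the bench.
- press_mouth (a point): Middle of the opening in the wall: 46 mm from the axis along the press's -x and 60 mm above the bench, the height of the leaf's mid-thickness when it lies snug under the seated cover. The sloped edges of bed and cover plug make a mouth from 56 to 67 mm height, 36 mm from the axis, that guides the leaf in; pushing it in takes about 5 N, then the snug leaf drags with 2 to 4 N.
- bed (a joint): Sprung steel disc of 72 mm diameter inside the wall: m pushed down from rest, 0 to 0.006. At rest its flat top (50 mm diameter) is 60.5 mm above the bench, 1.5 mm below the seated cover; outside the flat it slopes down 5 mm to its edge. It yields from about 2.3 N, 0.7 N more per mm. With the leaf snug in the gap it is about 2 mm down.
- cover: Loose round steel cover, 0.7 kg. Origin: centre of its underside; z up. Plug of 72 mm diameter, 0 to 10 mm height (lower edge sloped to a 50 mm flat); disc of 100 mm diameter, 10 to 18 mm; central round knob of 22 mm diameter, 18 to 52 mm. Starts on its plug on the bench. Seated: plug inside the wall (3.5 mm play all round), disc on the rim, origin 62 mm above the bench on the press axis.
- gauge: Leaf gauge, loose, 0.2 kg, starts upright on the bench. Origin: centre of the underside of its aluminium foot, 44 x 22 x 16 mm (x, y, z); on the foot stands the fin to grip, 30 mm long (x), 12 mm thick (y), from 16 to 66 mm height. The leaf points along the gauge's +x, its middle 10 mm above the foot's underside.
- leaf_tip (a point): Middle of the tip of the steel leaf, 120 mm ahead (+x) of the gauge's origin and 10 mm above the foot's underside. Leaf 16 mm wide, 3.5 mm thick, 100 mm long from a springy hinge in the foot, 20 mm ahead of the origin. The hinge keeps the leaf level within about 1 mm at the tip and lets the tip yield up or down by some mm (about 0.1 N per mm).
- jar: Bystander: black jar with orange cap, 72 mm diameter, 100 mm high. Origin at the underside.
- marver: Bystander: black flat pad 75 x 60 x 13 mm with a wooden handle 90 mm long towards its -x, lying flat. Origin under the pad's middle.
- dish: Bystander: white bowl, 90 mm diameter, 30 mm high. Origin at the underside.
- tweezers: Bystander: steel tweezers lying flat, 148 mm long, 8 mm high. Origin near their middle.
- lens: Bystander: flat brass disc without a knob, 68 mm diameter, 8 mm thick. Origin at the underside.
- rodcup: Bystander: steel cup, 72 mm diameter and 100 mm high, with glass rods standing in it up to 230 mm high. Origin at the underside.
Not all that is in view belongs to the job. What is shaped like the press but brown or pink is not meant. Leave any green look-alike of the cover alone.

How it is judged:
On the way, in this order (a step that is already met when the one before it is completed fails the run):
1. the cover sits level on the press rim, released, with nothing under it (z of cover in the frame of press between 0.06 and 0.0635 m and horizontal distance between cover and press below 0.006 m and angle between cover's own z axis and vertical below 0.035 rad and contact force between cover and the arm below 0.1 N and contact force between cover and the fingers below 0.1 N and contact force between cover and gauge below 0.1 N), for 0.2 s.
2. the gauge is held by the fingers, lifted off the bench (height (world z) of gauge above 0.03 m and contact force between gauge and the fingers above 2 N), for 0.2 s.
At the end, for the whole second after the job is handed in: Cover untouched and seated (origin 60 to 63.5 mm above the press origin, within 6 mm of its axis, tilt under 2 deg); leaf tip within 12 mm of the axis along and across, pressing the cover with over 0.8 N, bed over 1 mm down; gauge held still in the fingers, foot over 30 mm above the bench (all of step 2 and z of cover in the frame of press between 0.06 and 0.0635 m and horizontal distance between cover and press below 0.006 m and angle between cover's own z axis and vertical below 0.035 rad and contact force between cover and the arm below 0.1 N and contact force between cover and the fingers below 0.1 N and x of leaf_tip in the frame of press between -0.012 and 0.012 m and y of leaf_tip in the frame of press between -0.012 and 0.012 m and contact force between gauge and cover above 0.8 N and value of joint bed above 0.001 m and linear speed of gauge below 0.01 m/s); the arm keeps its last pose, push and grip.
It fails at once if a bystander is shifted by more than 30 mm (distance of any of jar, marver, dish, tweezers, lens, rodcup from where it was at the start of the episode above 0.03 m).
It also fails if it takes over 64 s, if anything falls off the work surface, if the arm or the gripper's body presses on something with over 40 N, if the wrist force passes 120 N, or if a joint passes its speed limit or range.

### The arm

A 7-joint arm with a two-finger parallel gripper is mounted at the origin on the work surface. World frame = base frame: x ahead of the robot, y to its left, z up, the work surface at z = 0. Lengths are in m, angles in rad, forces in N, time in s.
With the tool pointing down it reaches from about 0.4 to 0.875 m from the base axis. Payload 6.5 kg.
Tool frame: the origin (TCP) lies at the very end of the fingers, on their centre line; the grasp point (between the pads) lies 19 mm behind it; z points along the fingers, y is the direction in which the jaws open and shut (so a half turn about z gives the same grasp; the last joint's range is limited). The gripper opens to 85 mm and grips with 20 to 120 N. Pads are 22 mm wide; open, the fingers measure 114 mm over their backs; the gripper's body (76 mm by 85 mm) begins 54 mm behind the grasp point. The pads swing forward as they close: fully open they stand 13 mm farther back than shut.
Start: joints at [1.255, 0.536, -0.004, 1.538, 0.003, 1.067, -0.071], TCP at [0.161, -0.63, 0.231] pointing down, gripper open.
Joint ranges: [-2.7, 2.7], [-0.37, 2.16], [-1.27, 1.26], [0.24, 2.4], [-1.31, 4.45], [0.19, 1.91], [-2.76, 2.76]. Speed limits (rad/s): [2.39, 2.39, 3.14, 3.14, 3.14, 3.14, 3.14].

### API

Orientations are given as a rotation vector (axis times angle).
In Python, from workcell import manip, imaging gives the robot as it stands.
- The arm moves only by the tool send_rows, never from a script. Its argument "increments" is a list of rows, each an object of numbers: "x", "y", "z": the shift along the tool's x, y, z in m; "yaw": the turn about the tool's z in degrees; "jaw": the closure, from 0 (fully open) to 1 (shut). In form: [{"x": .., "y": .., "z": .., "yaw": .., "jaw": ..}, ...]. A call has 1 to 20 rows; each row is the pose to reach, as a shift and turn from the pose commanded when the call began, along the tool's axes at that moment; what a row does not reach only later rows make up. A row lasts 1/10 s, in which the tool goes at most 50 mm and 8.59 degrees, less where a joint would pass 70% of its speed; a pose out of reach is approached as far as the arm can. A call with a gripper value outside its range is refused whole. The fingers move at their own pace and stop on an object; the grip force is fixed at half the most. Time passes only in rows, so rows that repeat a pose let the fingers close. It gives the time, the measured TCP pose, the force and the opening at its end, in the units of the state.
- manip.state(): the state, without advancing time (a new reading comes with each control period).
- imaging.read_camera(name): name is "side" or "top"; returns the picture (420x560x3 uint8, red, green, blue); there is no depth.
- imaging.get_calibration(name): a dict with "intrinsics" (3x3 intrinsics, pixels), "R" (3x3) and "t" (3): a world point X has camera coordinates R X + t. Camera axes: x right, y down, z forward; pixel columns grow to the right and rows downward; lengths in m; the calibration is good to about 2 mm. A picture is of the moment at which its call begins. get_calibration takes no time and is no camera call.
- manip.sign_off(): hands the job in, once; it reports no verdict.
The state is a dict: "t": time; "q": joint angles; "joint_vel": joint speeds; "tau": joint torques, N m; "tcp_pos": TCP position; "eef_rot": TCP orientation; "ft_force": force on the tool from outside, world axes, zero at the start; "torque": the same for the moment, N m; "finger_gap": finger opening in m.
Only numpy, scipy, OpenCV 4.12 (cv2) and the standard library are available. Lean on these libraries where they do the work, as an engineer would, in place of code of your own. Each camera call takes 0.05 s, during which the arm holds its last target.

## Working session

There is one attempt and no reset: what is moved stays moved. The work goes in short steps, Python scripts to look and compute and a tool call to move; the robot and the scene stay as the last step left them, time stands still between calls to the robot, and variables do not carry over. Pictures are saved under pics/ and viewed, and the job is handed in when it is done.

Besides the shell and the picture viewer there is one more tool, called after "Call:" as name([rows], argument=value, ...), one row to a line, values as JSON. send_rows: Moves the arm, as the interface text tells. Its arguments: {"type":"object","properties":{"increments":{"type":"array","items":{"type":"object","properties":{"x":{"type":"number"},"y":{"type":"number"},"z":{"type":"number"},"yaw":{"type":"number"},"jaw":{"type":"number"}}}}},"required":["increments"]}

```bash
mkdir -p pics; ls
python3 - <<'E'
from workcell import manip, imaging
import cv2,numpy as np
for n in("side","top"):
    im=imaging.read_camera(n); cv2.imwrite(f"pics/{n}0.png",im[:,:,::-1])
    c=imaging.get_calibration(n); print(n,c)
print(manip.state())
E
```

```text
pics
side {'intrinsics': array([[468.86683564,   0.        , 282.06802596],
       [  0.        , 468.86683564, 206.26694518],
       [  0.        ,   0.        ,   1.        ]]), 'R': array([[-0.99604337, -0.08548679,  0.02428202],
       [-0.07221333,  0.61931979, -0.78181087],
       [ 0.05179617, -0.78047101, -0.62304266]]), 't': array([0.49702167, 0.09297977, 1.09770968])}
top {'intrinsics': array([[425.10618977,   0.        , 279.46721038],
       [  0.        , 425.10618977, 212.54504963],
       [  0.        ,   0.        ,   1.        ]]), 'R': array([[ 0.02575315, -0.99962103,  0.00972494],
       [-0.99340882, -0.02667763, -0.11147748],
       [ 0.11169468, -0.00678994, -0.99371937]]), 't': array([-0.04326345,  0.48759863,  1.0424239 ])}
{'t': 0.1, 'q': array([ 1.2548199 ,  0.5370976 , -0.00444221,  1.53879566,  0.00258097,
        1.06730011, -0.07121162]), 'joint_vel': array([ 0.00038729, -0.00159183, -0.00012726, -0.00194279, -0.00027011,
       -0.00072912,  0.0017829 ]), 'tau': array([ 2.19903988e-03, -5.84576690e+01,  1.05187654e+00, -2.59779954e+01,
        1.26695121e-02,  4.60907104e-03, -8.20042573e-06]), 'tcp_pos': array([ 0.16052049, -0.62926561,  0.23048768]), 'eef_rot': array([-3.11555914e+00, -3.91217728e-01,  4.66204729e-04]), 'ft_force': array([-0.40129868,  0.34712961, -0.76453244]), 'torque': array([-0.02812368, -0.00464687,  0.01358994]), 'finger_gap': 0.08548370931766316}
```

View pics/side0.png

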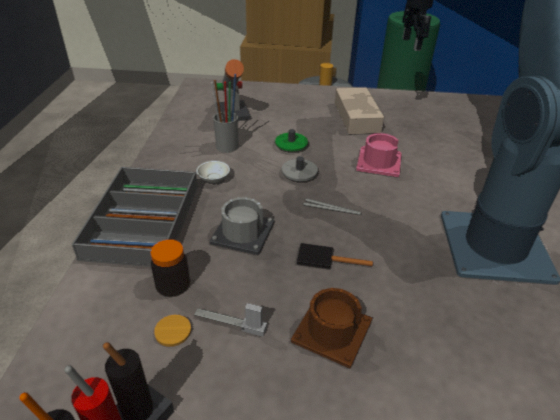

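View pics/top0.png

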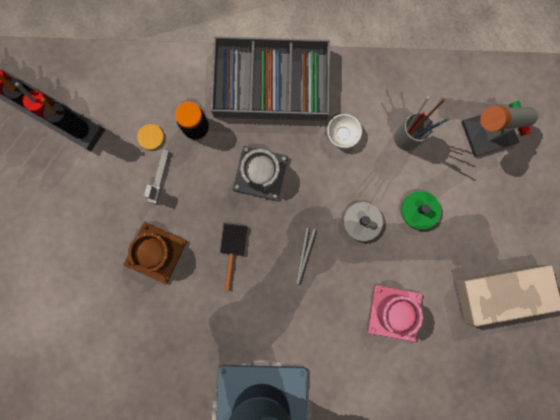

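The press candidates are grey (261,170), brown (155,252) and pink (397,314) in the top picture; only grey fits. The cover candidates are grey steel with a knob (364,221) and green (421,210); the steel one is meant. I'll enlarge crops to confirm.

Run:
```python
import cv2,numpy as np
t=cv2.imread("pics/top0.png"); s=cv2.imread("pics/side0.png")
f=lambda im,x,y,w,h,k:cv2.resize(im[y:y+h,x:x+w],None,fx=k,fy=k,interpolation=cv2.INTER_CUBIC)
a=np.hstack([f(t,226,135,70,70,5),f(t,330,185,70,70,5)])
b=np.hstack([f(t,125,140,70,70,5),f(s,195,180,90,90,350/90)])
cv2.imwrite("pics/crop0.png",cv2.resize(np.vstack([a,b]),(600,600)))
c=np.hstack([f(s,190,285,90,60,4),f(s,270,145,90,60,4)])
cv2.imwrite("pics/crop1.png",c)
```

```text
(no output)
```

View pics/crop0.png

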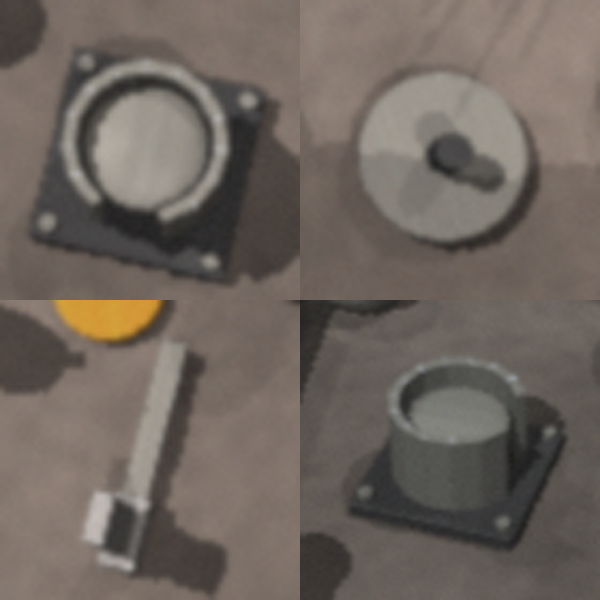

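View pics/crop1.png

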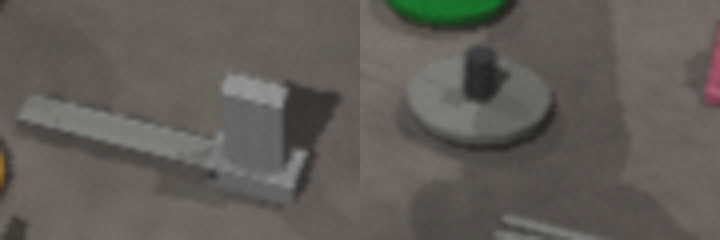

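```bash
cat > h.py <<'E'
import numpy as np,cv2
from workcell import manip, imaging
def unproj(n,uv,z):
    c=imaging.get_calibration(n);K,R,t=c["intrinsics"],c["R"],c["t"]
    uv=np.atleast_2d(uv).astype(float)
    d=(np.c_[uv,np.ones(len(uv))]@np.linalg.inv(K).T)@R; C=-R.T@t
    s=(z-C[2])/d[:,2]; return C+s[:,None]*d
def proj(n,X):
    c=imaging.get_calibration(n);K,R,t=c["intrinsics"],c["R"],c["t"]
    p=(np.atleast_2d(X)@R.T+t)@K.T; return p[:,:2]/p[:,2:]
def snap(n,f):
    im=imaging.read_camera(n)[:,:,::-1].copy(); cv2.imwrite(f,im); return im
E
python3 - <<'E'
from h import *
k=600/140
cv=lambda p,o,k=k:(np.array(p,float)+.5)/k-.5+np.array(o)
bolts=unproj("top",cv([(86,62),(248,100),(210,262),(47,222)],(226,135)),.014)
print("bolts",bolts.round(4),bolts.mean(0))
cor=unproj("top",cv([(78,50),(265,95),(232,282),(32,238)],(226,135)),.012)
print("corners",cor.round(4),cor.mean(0),np.linalg.norm(cor-np.roll(cor,1,0),axis=1))
for nm,b in(("b",bolts),("c",cor)):
  v=(b[0]+b[1]-b[2]-b[3])[:2]; w=(b[0]+b[3]-b[1]-b[2])[:2]
  print(nm,np.arctan2(v[1],v[0]),np.arctan2(-w[0],w[1]))
rim=unproj("top",cv([(62,140),(228,140),(145,58)],(226,135)),.072); print("rim",rim.round(4))
gap=unproj("top",cv([(100,208),(165,218)],(226,135)),.072);print("gap",gap)
# side bolts
sb=unproj("side",cv([(365-300,492-300),(503-300,522-300),(549-300,432-300)],(195,180),300/90),.014);print("sidebolts",sb)
# cover disc top z .018: extents
cov=unproj("top",cv([(359-300,155),(528-300,155),(443-300,72),(443-300,243)],(330,185)),.018);print("cov",cov)
kn=unproj("top",cv([(450-300,150)],(330,185)),.052);print("knob",kn)
kn=unproj("side",cv([(481-360,52)],(270,145),4),.052);print("knob side",kn)
# gauge
tip=unproj("top",cv([(160,341-300),(187,346-300)],(125,140)),.012);print("tip",tip)
hg=unproj("top",cv([(128,493-300),(150,497-300)],(125,140)),.0117);print("leaf root",hg)
ff=unproj("top",cv([(94,490-300),(114,492-300),(103,545-300),(82,540-300)],(125,140)),.066);print("fin top",ff,ff.mean(0))
tip=unproj("side",cv([(30,94),(17,118)],(190,285),4),.012);print("tip side",tip)
ff=unproj("side",cv([(228,73),(288,83),(283,107),(221,94)],(190,285),4),.066);print("fin side",ff,ff.mean(0))
E
```

```text
bolts [[ 0.6531  0.0612  0.014 ]
 [ 0.6324 -0.0372  0.014 ]
 [ 0.533  -0.017   0.014 ]
 [ 0.5545  0.0811  0.014 ]] [0.59324552 0.02202849 0.014     ]
corners [[ 0.6609  0.0665  0.012 ]
 [ 0.6363 -0.0475  0.012 ]
 [ 0.5216 -0.0305  0.012 ]
 [ 0.5449  0.0899  0.012 ]] [0.59091412 0.01962126 0.012     ] [0.1183384  0.11657819 0.11593378 0.12262533]
b -0.20017908574184368 -0.2114978145509679
c -0.17373193335686538 -0.20197885626528367
rim [[ 0.592   0.0687  0.072 ]
 [ 0.5946 -0.0257  0.072 ]
 [ 0.6411  0.023   0.072 ]]
gap [[0.55338362 0.04581686 0.072     ]
 [0.54865477 0.00883864 0.072     ]]
sidebolts [[ 0.65097745  0.05837584  0.014     ]
 [ 0.55270658  0.07754186  0.014     ]
 [ 0.53186704 -0.01982948  0.014     ]]
cov [[ 0.47295851 -0.19316386  0.018     ]
 [ 0.47563202 -0.29343028  0.018     ]
 [ 0.52391756 -0.24278827  0.018     ]
 [ 0.42221707 -0.24317638  0.018     ]]
knob [[ 0.47394006 -0.24002191  0.052     ]]
knob side [[ 0.47238224 -0.24383898  0.052     ]]
tip [[0.64719968 0.27796122 0.012     ]
 [0.64457293 0.26152463 0.012     ]]
leaf root [[0.55372558 0.29188308 0.0117    ]
 [0.55166245 0.27861513 0.0117    ]]
fin top [[0.54562918 0.29539647 0.066     ]
 [0.54478968 0.2839952  0.066     ]
 [0.51421175 0.28840279 0.066     ]
 [0.51674858 0.30043607 0.066     ]] [0.53034479 0.29205763 0.066     ]
tip side [[0.64388563 0.26238726 0.012     ]
 [0.64680407 0.2774127  0.012     ]]
fin side [[0.54178656 0.28358236 0.066     ]
 [0.51364733 0.28646793 0.066     ]
 [0.51425111 0.30038104 0.066     ]
 [0.54319203 0.29598504 0.066     ]] [0.52821926 0.29160409 0.066     ]
```

```bash
cat >> h.py <<'E'
from scipy.spatial.transform import Rotation as Ro
def delta(target,yaw=None,st=None):
    st=st or manip.state(); R=Ro.from_rotvec(st["eef_rot"]).as_matrix()
    d=R.T@(np.array(target)-st["tcp_pos"])
    print("tcp",st["tcp_pos"].round(4),"tool x",R[:,0].round(4),"y",R[:,1].round(3),"z",R[:,2].round(4),"t",round(st["t"],2),"gap",round(st["finger_gap"],4),"F",st["ft_force"].round(2))
    print("delta tool xyz mm",(d*1000).round(1))
    a=np.arctan2(R[1,0],R[0,0])
    if yaw is not None: # desired world heading of tool x (mod pi)
        e=(a-yaw+np.pi/2)%np.pi-np.pi/2   # tool z down: + turn lowers heading
        print("heading",a,"turn deg",np.degrees(e))
E
python3 - <<'E'
from h import *
delta((.473,-.2432,.15),-.2)
print(manip.state()["q"])
E
```

```text
tcp [ 0.1605 -0.6293  0.2305] tool x [ 9.690e-01  2.472e-01 -1.000e-04] y [ 0.247 -0.969 -0.002] z [-5.0e-04  1.5e-03 -1.0e+00] t 0.1 gap 0.0855 F [-0.4   0.35 -0.76]
delta tool xyz mm [ 398.2 -296.7   80.9]
heading 0.24983053380319503 turn deg 25.773391083039982
[ 1.2548199   0.5370976  -0.00444221  1.53879566  0.00258097  1.06730011
 -0.07121162]
```

Call:
send_rows([
  {"x": 0.02,"y": -0.015,"yaw": 2},
  {"x": 0.055,"y": -0.04,"yaw": 5},
  {"x": 0.09,"y": -0.067,"yaw": 8},
  {"x": 0.125,"y": -0.093,"yaw": 10},
  {"x": 0.16,"y": -0.119,"yaw": 13},
  {"x": 0.195,"y": -0.145,"yaw": 15},
  {"x": 0.23,"y": -0.171,"yaw": 17},
  {"x": 0.265,"y": -0.197,"z": 0.01,"yaw": 19},
  {"x": 0.3,"y": -0.224,"z": 0.025,"yaw": 21},
  {"x": 0.335,"y": -0.25,"z": 0.04,"yaw": 23},
  {"x": 0.37,"y": -0.276,"z": 0.06,"yaw": 25},
  {"x": 0.39,"y": -0.29,"z": 0.07,"yaw": 25.8},
  {"x": 0.3982,"y": -0.2967,"z": 0.08,"yaw": 25.8},
  {"x": 0.3982,"y": -0.2967,"z": 0.08,"yaw": 25.8},
  {"x": 0.3982,"y": -0.2967,"z": 0.08,"yaw": 25.8},
  {"x": 0.3982,"y": -0.2967,"z": 0.08,"yaw": 25.8},
])

```text
$.increments[0]: bad value
```

Run:
```python
from h import *
delta((.473,-.2432,.025),-.2)
a=snap("top","pics/t1.png");b=snap("side","pics/s1.png")
f=lambda im,x,y:cv2.resize(im[y:y+120,x:x+120],None,fx=3.3,fy=3.3,interpolation=2)
cv2.imwrite("pics/c1.png",np.hstack([f(a,304,160),f(b,240,90)]))
```

```text
tcp [ 0.1605 -0.6293  0.2305] tool x [ 9.690e-01  2.472e-01 -1.000e-04] y [ 0.247 -0.969 -0.002] z [-5.0e-04  1.5e-03 -1.0e+00] t 0.1 gap 0.0855 F [-0.4   0.35 -0.76]
delta tool xyz mm [ 398.2 -296.5  205.9]
heading 0.24983053380319503 turn deg 25.773391083039982
```

View pics/c1.png

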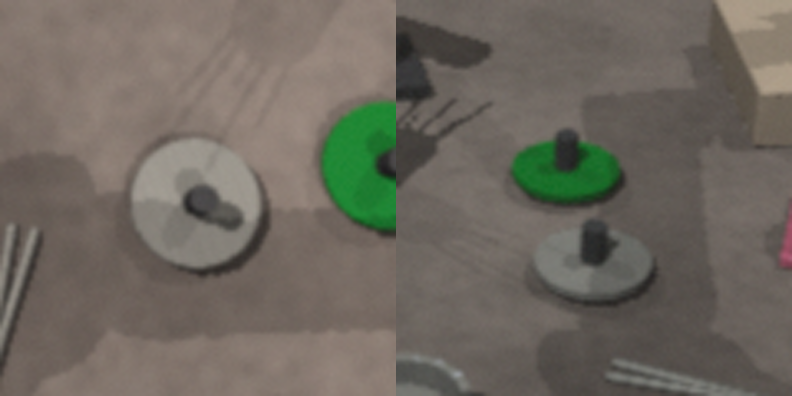

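The call was refused because every row needs all its keys. The crop confirms the steel-grey knobbed cover, with the green one beside it left alone. I'll resend with all the keys.

Call:
send_rows([
  {"x": 0.02,"y": -0.015,"z": 0,"yaw": 2,"jaw": 0},
  {"x": 0.055,"y": -0.04,"z": 0,"yaw": 5,"jaw": 0},
  {"x": 0.09,"y": -0.067,"z": 0,"yaw": 8,"jaw": 0},
  {"x": 0.125,"y": -0.093,"z": 0,"yaw": 10,"jaw": 0},
  {"x": 0.16,"y": -0.119,"z": 0,"yaw": 13,"jaw": 0},
  {"x": 0.195,"y": -0.145,"z": 0,"yaw": 15,"jaw": 0},
  {"x": 0.23,"y": -0.171,"z": 0,"yaw": 17,"jaw": 0},
  {"x": 0.265,"y": -0.197,"z": 0.01,"yaw": 19,"jaw": 0},
  {"x": 0.3,"y": -0.224,"z": 0.025,"yaw": 21,"jaw": 0},
  {"x": 0.335,"y": -0.25,"z": 0.04,"yaw": 23,"jaw": 0},
  {"x": 0.37,"y": -0.276,"z": 0.06,"yaw": 25,"jaw": 0},
  {"x": 0.39,"y": -0.29,"z": 0.07,"yaw": 25.8,"jaw": 0},
  {"x": 0.3982,"y": -0.2967,"z": 0.08,"yaw": 25.8,"jaw": 0},
  {"x": 0.3982,"y": -0.2967,"z": 0.08,"yaw": 25.8,"jaw": 0},
  {"x": 0.3982,"y": -0.2967,"z": 0.08,"yaw": 25.8,"jaw": 0},
  {"x": 0.3982,"y": -0.2967,"z": 0.08,"yaw": 25.8,"jaw": 0},
])

```text
t: 1.8
tcp_pos: [0.4723, -0.2461, 0.1519]
eef_rot: [3.124, -0.319, 0.001]
ft_force: [0.1, -0.2, 1.4]
finger_gap: 0.0853
```

Run:
```python
from h import *
delta((.473,-.2432,.025),-.2)
b=snap("side","pics/s1.png")
f=lambda im,x,y:cv2.resize(im[y:y+120,x:x+120],None,fx=3.3,fy=3.3,interpolation=2)
cv2.imwrite("pics/c2.png",f(b,240,90))
```

```text
tcp [ 0.4723 -0.2461  0.1519] tool x [ 9.794e-01 -2.021e-01  5.000e-04] y [-0.202 -0.979  0.001] z [ 3.0e-04 -1.3e-03 -1.0e+00] t 1.8 gap 0.0853 F [ 0.1  -0.17  1.41]
delta tool xyz mm [ 1.000e-01 -3.100e+00  1.269e+02]
heading -0.20348020187828625 turn deg -0.19940087947930324
```

View pics/c2.png

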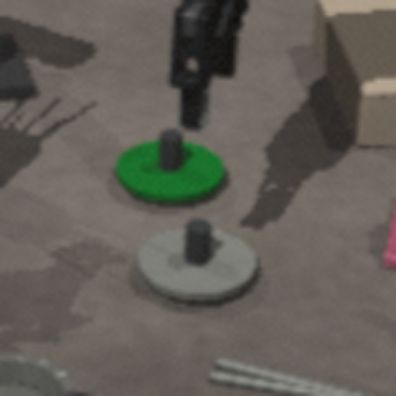

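Call:
send_rows([
  {"x": 0,"y": -0.003,"z": 0.015,"yaw": 0,"jaw": 0},
  {"x": 0,"y": -0.003,"z": 0.04,"yaw": 0,"jaw": 0},
  {"x": 0,"y": -0.003,"z": 0.07,"yaw": 0,"jaw": 0},
  {"x": 0,"y": -0.003,"z": 0.1,"yaw": 0,"jaw": 0},
  {"x": 0,"y": -0.003,"z": 0.115,"yaw": 0,"jaw": 0},
  {"x": 0,"y": -0.003,"z": 0.122,"yaw": 0,"jaw": 0},
  {"x": 0,"y": -0.003,"z": 0.122,"yaw": 0,"jaw": 0},
  {"x": 0,"y": -0.003,"z": 0.122,"yaw": 0,"jaw": 0},
  {"x": 0,"y": -0.003,"z": 0.122,"yaw": 0,"jaw": 0},
])

```text
t: 2.75
tcp_pos: [0.4747, -0.2415, 0.0305]
eef_rot: [3.125, -0.315, 0.003]
ft_force: [-0.4, -0.4, -0.2]
finger_gap: 0.0857
```

Run:
```python
from h import *
delta((.473,-.2432,.025),-.2)
b=snap("side","pics/s2.png");a=snap("top","pics/t2.png")
f=lambda im,x,y:cv2.resize(im[y:y+120,x:x+120],None,fx=3.3,fy=3.3,interpolation=2)
cv2.imwrite("pics/c3.png",np.hstack([f(a,304,160),f(b,240,90)]))
```

```text
tcp [ 0.4747 -0.2415  0.0305] tool x [ 0.9799 -0.1993  0.0021] y [-0.199 -0.98   0.001] z [ 2.e-03 -9.e-04 -1.e+00] t 2.75 gap 0.0857 F [-0.37 -0.43 -0.18]
delta tool xyz mm [-1.3  2.   5.5]
heading -0.20062812887737527 turn deg -0.03598913366389449
```

View pics/c3.png

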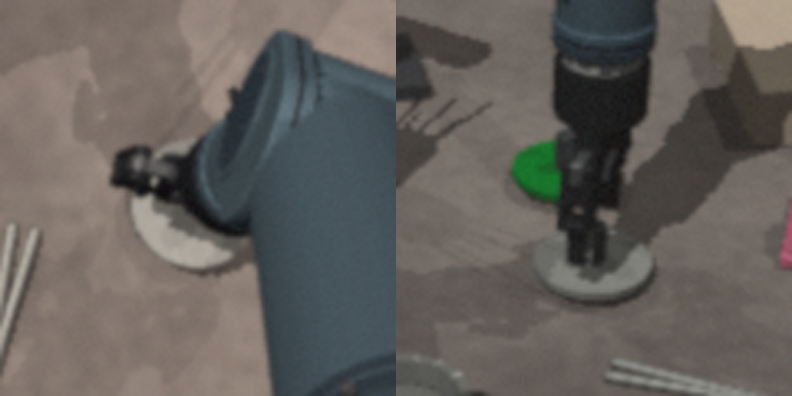

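Call:
send_rows([
  {"x": -0.001,"y": 0.002,"z": 0.005,"yaw": 0,"jaw": 0},
  {"x": -0.001,"y": 0.002,"z": 0.005,"yaw": 0,"jaw": 0.3},
  {"x": -0.001,"y": 0.002,"z": 0.005,"yaw": 0,"jaw": 0.6},
  {"x": -0.001,"y": 0.002,"z": 0.005,"yaw": 0,"jaw": 1},
  {"x": -0.001,"y": 0.002,"z": 0.005,"yaw": 0,"jaw": 1},
  {"x": -0.001,"y": 0.002,"z": 0.005,"yaw": 0,"jaw": 1},
  {"x": -0.001,"y": 0.002,"z": 0.005,"yaw": 0,"jaw": 1},
  {"x": -0.001,"y": 0.002,"z": 0.005,"yaw": 0,"jaw": 1},
  {"x": -0.001,"y": 0.002,"z": 0.005,"yaw": 0,"jaw": 1},
])

```text
t: 3.75
tcp_pos: [0.4725, -0.2431, 0.0245]
eef_rot: [3.125, -0.315, 0.001]
ft_force: [-1.8, -1.0, 4.9]
finger_gap: 0.0201
```

Run:
```python
from h import *
delta((.592,.0215,.15),-.2)
```

```text
tcp [ 0.4725 -0.2431  0.0245] tool x [ 9.799e-01 -1.994e-01  4.000e-04] y [-0.199 -0.98   0.   ] z [ 3.e-04 -5.e-04 -1.e+00] t 3.75 gap 0.0201 F [-1.83 -1.    4.94]
delta tool xyz mm [  64.4 -283.  -125.6]
heading -0.20072062326331805 turn deg -0.04128867160707292
```

Call:
send_rows([
  {"x": 0,"y": 0,"z": -0.005,"yaw": 0,"jaw": 1},
  {"x": 0,"y": 0,"z": -0.015,"yaw": 0,"jaw": 1},
  {"x": 0,"y": 0,"z": -0.03,"yaw": 0,"jaw": 1},
  {"x": 0,"y": 0,"z": -0.05,"yaw": 0,"jaw": 1},
  {"x": 0,"y": 0,"z": -0.075,"yaw": 0,"jaw": 1},
  {"x": 0,"y": 0,"z": -0.1,"yaw": 0,"jaw": 1},
  {"x": 0,"y": 0,"z": -0.11,"yaw": 0,"jaw": 1},
  {"x": 0,"y": 0,"z": -0.11,"yaw": 0,"jaw": 1},
  {"x": 0,"y": 0,"z": -0.11,"yaw": 0,"jaw": 1},
])

```text
t: 4.65
tcp_pos: [0.4717, -0.2424, 0.1337]
eef_rot: [-3.125, 0.314, 0.002]
ft_force: [-0.4, -0.4, -8.4]
finger_gap: 0.0201
```

Run:
```python
from h import *
delta((.592,.0215,.15),-.2)
b=snap("side","pics/s3.png");a=snap("top","pics/t3.png")
f=lambda im,x,y:cv2.resize(im[y:y+120,x:x+120],None,fx=3.3,fy=3.3,interpolation=2)
cv2.imwrite("pics/c4.png",np.hstack([f(a,304,160),f(b,240,90)]))
```

```text
tcp [ 0.4717 -0.2424  0.1337] tool x [ 0.98   -0.199  -0.0012] y [-0.199 -0.98  -0.   ] z [-1.1e-03  5.0e-04 -1.0e+00] t 4.65 gap 0.0201 F [-0.41 -0.38 -8.44]
delta tool xyz mm [  65.4 -282.5  -16.3]
heading -0.2003668856416924 turn deg -0.021020998832917394
```

View pics/c4.png

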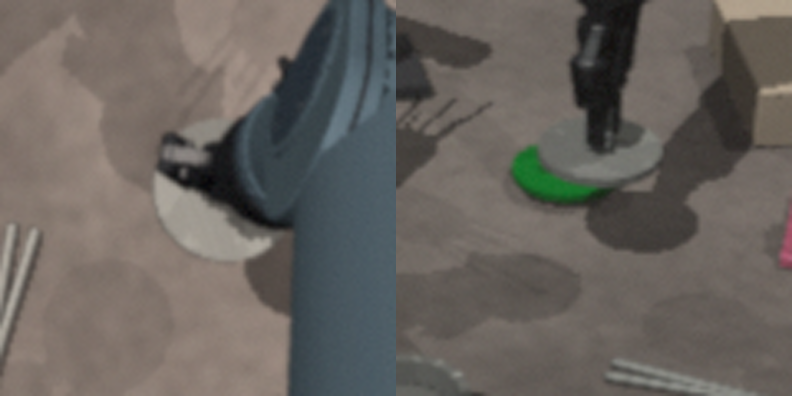

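Call:
send_rows([
  {"x": 0.003,"y": -0.012,"z": 0,"yaw": 0,"jaw": 1},
  {"x": 0.008,"y": -0.035,"z": -0.005,"yaw": 0,"jaw": 1},
  {"x": 0.015,"y": -0.065,"z": -0.01,"yaw": 0,"jaw": 1},
  {"x": 0.022,"y": -0.095,"z": -0.01,"yaw": 0,"jaw": 1},
  {"x": 0.029,"y": -0.125,"z": -0.01,"yaw": 0,"jaw": 1},
  {"x": 0.036,"y": -0.155,"z": -0.01,"yaw": 0,"jaw": 1},
  {"x": 0.043,"y": -0.185,"z": -0.01,"yaw": 0,"jaw": 1},
  {"x": 0.05,"y": -0.215,"z": -0.01,"yaw": 0,"jaw": 1},
  {"x": 0.056,"y": -0.243,"z": -0.01,"yaw": 0,"jaw": 1},
  {"x": 0.061,"y": -0.265,"z": -0.005,"yaw": 0,"jaw": 1},
  {"x": 0.064,"y": -0.277,"z": -0.002,"yaw": 0,"jaw": 1},
  {"x": 0.065,"y": -0.282,"z": 0,"yaw": 0,"jaw": 1},
  {"x": 0.065,"y": -0.282,"z": 0,"yaw": 0,"jaw": 1},
  {"x": 0.065,"y": -0.282,"z": 0,"yaw": 0,"jaw": 1},
  {"x": 0.065,"y": -0.282,"z": 0,"yaw": 0,"jaw": 1},
])

```text
t: 6.25
tcp_pos: [0.5919, 0.0189, 0.1343]
eef_rot: [3.125, -0.318, -0.0]
ft_force: [-0.3, 1.0, -6.7]
finger_gap: 0.02
```

Run:
```python
from h import *
delta((.592,.0210,.15),-.2)
b=snap("side","pics/s4.png");a=snap("top","pics/t4.png")
f=lambda im,x,y:cv2.resize(im[y:y+100,x:x+100],None,fx=4,fy=4,interpolation=2)
cv2.imwrite("pics/c5.png",np.hstack([f(a,210,120),f(b,190,150)]))
```

```text
tcp [0.5919 0.0189 0.1343] tool x [ 9.795e-01 -2.012e-01 -1.000e-04] y [-0.201 -0.98   0.001] z [-3.e-04 -1.e-03 -1.e+00] t 6.25 gap 0.02 F [-0.27  0.99 -6.73]
delta tool xyz mm [ -0.3  -2.  -15.7]
heading -0.2026094829741715 turn deg -0.1495123611312672
```

View pics/c5.png

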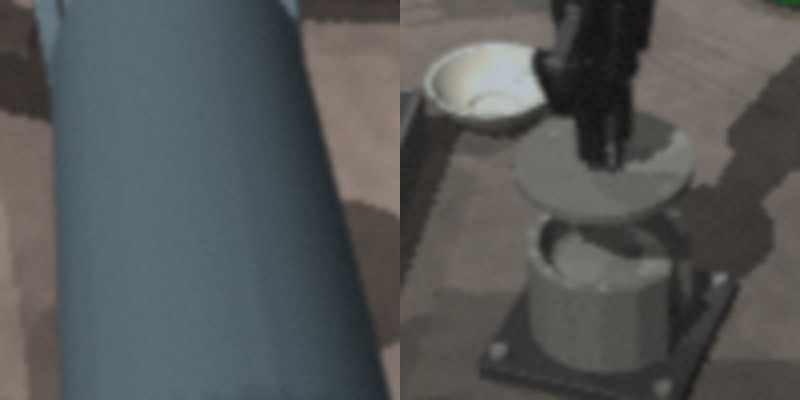

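Run:
```python
from h import *
k=5
def ov(src,circs,o,out):
    im=cv2.imread(src);x,y=o
    c=cv2.resize(im[y:y+100,x:x+80],None,fx=k,fy=k,interpolation=2)
    th=np.linspace(0,2*np.pi,200)
    for (cx,cy,z,r,col) in circs:
        p=proj("side",np.c_[cx+r*np.cos(th),cy+r*np.sin(th),0*th+z])
        p=((p-o+.5)*k-.5).round().astype(int); cv2.polylines(c,[p[:,None]],True,col,1)
    return c
a=ov("pics/side0.png",[(.592,.021,.072,.0465,(0,0,255)),(.592,.021,.072,.0395,(0,0,255)),(.592,.021,.0605,.025,(0,255,0))],(200,170),0)
z=.1343-.0245
b=ov("pics/s4.png",[(.5919,.0189,z+.018,.05,(0,0,255)),(.5919,.0189,z+.010,.05,(0,255,0))],(200,160),0)
cv2.imwrite("pics/c6.png",np.hstack([a,b])[:,:800])
```

```text
(no output)
```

View pics/c6.png

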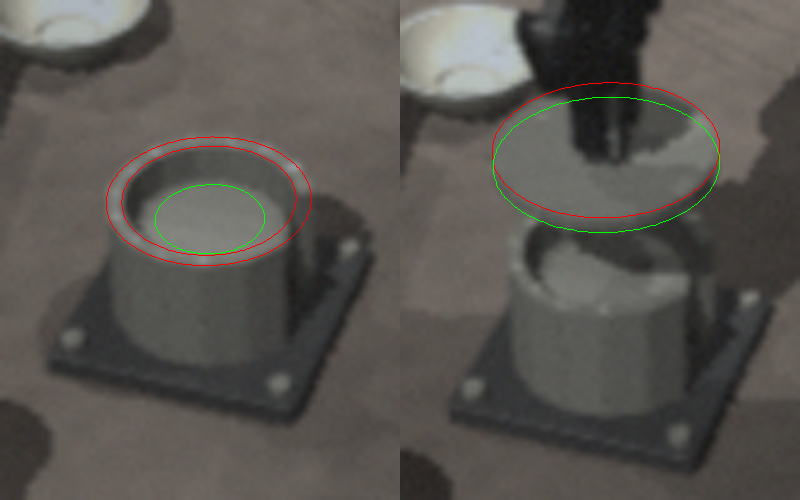

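Call:
send_rows([
  {"x": 0,"y": -0.002,"z": 0.008,"yaw": 0,"jaw": 1},
  {"x": 0,"y": -0.002,"z": 0.018,"yaw": 0,"jaw": 1},
  {"x": 0,"y": -0.002,"z": 0.026,"yaw": 0,"jaw": 1},
  {"x": 0,"y": -0.002,"z": 0.032,"yaw": 0,"jaw": 1},
  {"x": 0,"y": -0.002,"z": 0.034,"yaw": 0,"jaw": 1},
  {"x": 0,"y": -0.002,"z": 0.034,"yaw": 0,"jaw": 1},
  {"x": 0,"y": -0.002,"z": 0.034,"yaw": 0,"jaw": 1},
  {"x": 0,"y": -0.002,"z": 0.034,"yaw": 0,"jaw": 1},
])

```text
t: 7.15
tcp_pos: [0.593, 0.0227, 0.1007]
eef_rot: [-3.126, 0.314, -0.001]
ft_force: [-1.0, 0.0, -8.1]
finger_gap: 0.0201
```

Run:
```python
from h import *
delta((.592,.0212,.0865),-.2)
```

```text
tcp [0.593  0.0227 0.1007] tool x [ 9.800e-01 -1.992e-01  8.000e-04] y [-0.199 -0.98  -0.   ] z [ 9.e-04  1.e-04 -1.e+00] t 7.15 gap 0.0201 F [-0.97  0.04 -8.08]
delta tool xyz mm [-0.7  1.7 14.2]
heading -0.2005502406723936 turn deg -0.03152646824459504
```

Call:
send_rows([
  {"x": -0.0005,"y": 0.001,"z": 0.003,"yaw": 0,"jaw": 1},
  {"x": -0.0005,"y": 0.001,"z": 0.006,"yaw": 0,"jaw": 1},
  {"x": -0.0005,"y": 0.001,"z": 0.009,"yaw": 0,"jaw": 1},
  {"x": -0.0005,"y": 0.001,"z": 0.011,"yaw": 0,"jaw": 1},
  {"x": -0.0005,"y": 0.001,"z": 0.0125,"yaw": 0,"jaw": 1},
  {"x": -0.0005,"y": 0.001,"z": 0.0135,"yaw": 0,"jaw": 1},
  {"x": -0.0005,"y": 0.001,"z": 0.0135,"yaw": 0,"jaw": 1},
  {"x": -0.0005,"y": 0.001,"z": 0.0135,"yaw": 0,"jaw": 1},
])

```text
t: 7.95
tcp_pos: [0.592, 0.0218, 0.0868]
eef_rot: [3.126, -0.314, 0.0]
ft_force: [0.1, -0.5, -7.2]
finger_gap: 0.02
```

Run:
```python
from h import *
delta((.592,.0212,.0865),-.2)
b=snap("side","pics/s5.png")
cv2.imwrite("pics/c7.png",cv2.resize(b[150:270,190:300],None,fx=5,fy=5,interpolation=2))
```

```text
tcp [0.592  0.0218 0.0868] tool x [ 9.800e-01 -1.991e-01  1.000e-04] y [-0.199 -0.98  -0.   ] z [ 1.e-04 -0.e+00 -1.e+00] t 7.95 gap 0.02 F [ 0.1  -0.52 -7.22]
delta tool xyz mm [0.1 0.6 0.3]
heading -0.20047123803576597 turn deg -0.026999950595419587
```

View pics/c7.png

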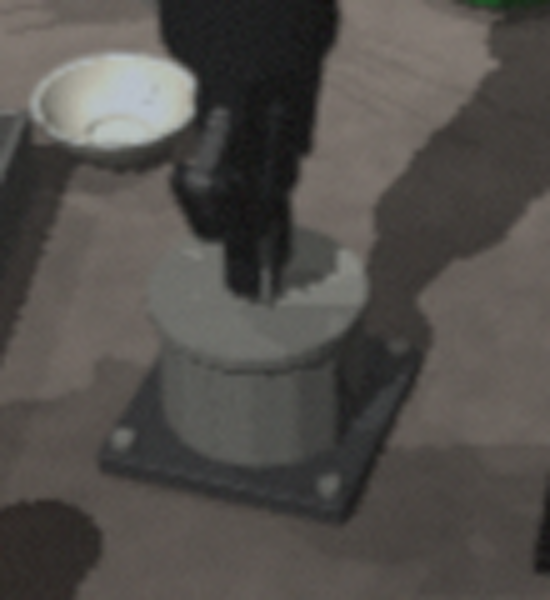

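Call:
send_rows([
  {"x": 0,"y": 0,"z": 0.001,"yaw": 0,"jaw": 1},
  {"x": 0,"y": 0,"z": 0.002,"yaw": 0,"jaw": 1},
  {"x": 0,"y": 0,"z": 0.002,"yaw": 0,"jaw": 1},
  {"x": 0,"y": 0,"z": 0.002,"yaw": 0,"jaw": 1},
])

```text
t: 8.4
tcp_pos: [0.5921, 0.0218, 0.0866]
eef_rot: [3.126, -0.315, 0.001]
ft_force: [-6.5, 0.0, 9.8]
finger_gap: 0.02
```

Call:
send_rows([
  {"x": 0,"y": 0,"z": -0.001,"yaw": 0,"jaw": 1},
  {"x": 0,"y": 0,"z": -0.001,"yaw": 0,"jaw": 0.5},
  {"x": 0,"y": 0,"z": -0.001,"yaw": 0,"jaw": 0.3},
  {"x": 0,"y": 0,"z": -0.001,"yaw": 0,"jaw": 0.3},
  {"x": 0,"y": 0,"z": -0.001,"yaw": 0,"jaw": 0.3},
  {"x": 0,"y": 0,"z": -0.001,"yaw": 0,"jaw": 0.3},
])

```text
t: 9.0
tcp_pos: [0.5921, 0.0219, 0.0858]
eef_rot: [-3.126, 0.314, -0.0]
ft_force: [-0.2, -0.5, -0.2]
finger_gap: 0.0598
```

Call:
send_rows([
  {"x": 0,"y": 0,"z": -0.01,"yaw": 0,"jaw": 0.3},
  {"x": 0,"y": 0,"z": -0.03,"yaw": 0,"jaw": 0.3},
  {"x": 0,"y": 0,"z": -0.06,"yaw": 0,"jaw": 0.3},
  {"x": 0,"y": 0,"z": -0.09,"yaw": 0,"jaw": 0.3},
  {"x": 0,"y": 0,"z": -0.1,"yaw": 0,"jaw": 0.3},
  {"x": 0,"y": 0,"z": -0.1,"yaw": 0,"jaw": 0.3},
])

```text
t: 9.6
tcp_pos: [0.5932, 0.0218, 0.1877]
eef_rot: [-3.125, 0.315, -0.006]
ft_force: [-0.5, 0.2, 0.2]
finger_gap: 0.0598
```

Run:
```python
from h import *
delta((.529,.2918,.15),-.185)
b=snap("side","pics/s6.png")
c=cv2.resize(b[150:270,190:300],None,fx=5,fy=5,interpolation=2)
d=c.copy();th=np.linspace(0,2*np.pi,200)
for z,r in((.080,.05),(.072,.05)):
  p=proj("side",np.c_[.592+r*np.cos(th),.0212+r*np.sin(th),0*th+z]);p=((p-(190,150)+.5)*5-.5).round().astype(int)
  cv2.polylines(d,[p[:,None]],True,(0,0,255),1)
cv2.imwrite("pics/c8.png",np.hstack([c[:,:400],d[:,:400]]))
```

```text
tcp [0.5932 0.0218 0.1877] tool x [ 0.9799 -0.1993  0.0036] y [-0.199 -0.98  -0.001] z [ 3.7e-03  3.0e-04 -1.0e+00] t 9.6 gap 0.0598 F [-0.53  0.24  0.19]
delta tool xyz mm [-116.8 -251.7   37.5]
heading -0.2006260699782007 turn deg -0.8953078601269828
```

View pics/c8.png

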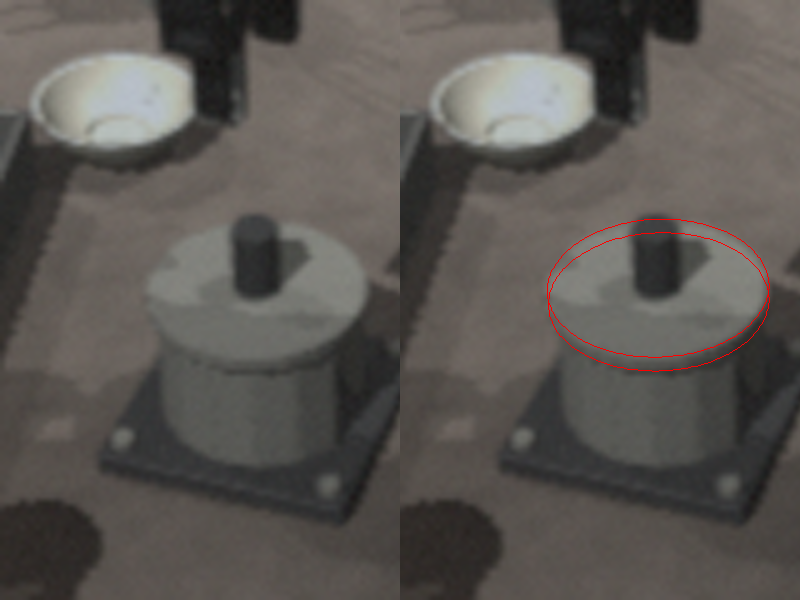

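The side picture shows the cover level and home, with its disc edge on the predicted seated ellipse. Next is the gauge: the one with the leaf and fin at (155,185) in the top picture and (255,317) in the side picture.

Call:
send_rows([
  {"x": -0.005,"y": -0.012,"z": 0,"yaw": 0,"jaw": 0},
  {"x": -0.017,"y": -0.035,"z": 0,"yaw": 0,"jaw": 0},
  {"x": -0.03,"y": -0.065,"z": 0,"yaw": 0,"jaw": 0},
  {"x": -0.044,"y": -0.095,"z": 0,"yaw": 0,"jaw": 0},
  {"x": -0.058,"y": -0.125,"z": 0,"yaw": 0,"jaw": 0},
  {"x": -0.072,"y": -0.155,"z": 0,"yaw": 0,"jaw": 0},
  {"x": -0.086,"y": -0.185,"z": 0.01,"yaw": -0.5,"jaw": 0},
  {"x": -0.1,"y": -0.215,"z": 0.03,"yaw": -0.9,"jaw": 0},
  {"x": -0.11,"y": -0.237,"z": 0.05,"yaw": -0.9,"jaw": 0},
  {"x": -0.116,"y": -0.248,"z": 0.07,"yaw": -0.9,"jaw": 0},
  {"x": -0.1168,"y": -0.2517,"z": 0.08,"yaw": -0.9,"jaw": 0},
  {"x": -0.1168,"y": -0.2517,"z": 0.08,"yaw": -0.9,"jaw": 0},
  {"x": -0.1168,"y": -0.2517,"z": 0.08,"yaw": -0.9,"jaw": 0},
  {"x": -0.1168,"y": -0.2517,"z": 0.08,"yaw": -0.9,"jaw": 0},
])

```text
t: 11.05
tcp_pos: [0.5286, 0.2908, 0.1066]
eef_rot: [-3.128, 0.293, -0.002]
ft_force: [0.6, -0.3, 0.1]
finger_gap: 0.0853
```

Run:
```python
from h import *
delta((.529,.2918,.022),-.185)
b=snap("side","pics/s7.png")
cv2.imwrite("pics/c9.png",cv2.resize(b[230:350,180:300],None,fx=4,fy=4,interpolation=2))
```

```text
tcp [0.5286 0.2908 0.1066] tool x [ 0.9827 -0.1854  0.0013] y [-0.185 -0.983 -0.   ] z [ 1.4e-03  1.0e-04 -1.0e+00] t 11.05 gap 0.0853 F [ 0.64 -0.33  0.12]
delta tool xyz mm [ 0.  -1.  84.6]
heading -0.1865253108735224 turn deg -0.08739387549825092
```

View pics/c9.png

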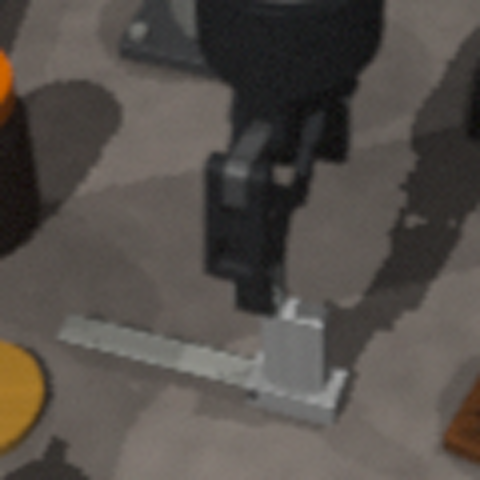

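Call:
send_rows([
  {"x": 0,"y": -0.001,"z": 0.012,"yaw": 0,"jaw": 0},
  {"x": 0,"y": -0.001,"z": 0.03,"yaw": 0,"jaw": 0},
  {"x": 0,"y": -0.001,"z": 0.05,"yaw": 0,"jaw": 0},
  {"x": 0,"y": -0.001,"z": 0.068,"yaw": 0,"jaw": 0},
  {"x": 0,"y": -0.001,"z": 0.078,"yaw": 0,"jaw": 0},
  {"x": 0,"y": -0.001,"z": 0.083,"yaw": 0,"jaw": 0},
  {"x": 0,"y": -0.001,"z": 0.083,"yaw": 0,"jaw": 0.2},
  {"x": 0,"y": -0.001,"z": 0.083,"yaw": 0,"jaw": 0.5},
  {"x": 0,"y": -0.001,"z": 0.083,"yaw": 0,"jaw": 0.7},
  {"x": 0,"y": -0.001,"z": 0.083,"yaw": 0,"jaw": 1},
  {"x": 0,"y": -0.001,"z": 0.083,"yaw": 0,"jaw": 1},
  {"x": 0,"y": -0.001,"z": 0.083,"yaw": 0,"jaw": 1},
  {"x": 0,"y": -0.001,"z": 0.083,"yaw": 0,"jaw": 1},
  {"x": 0,"y": -0.001,"z": 0.083,"yaw": 0,"jaw": 1},
])

```text
t: 12.5
tcp_pos: [0.528, 0.2928, 0.0232]
eef_rot: [-3.128, 0.29, -0.001]
ft_force: [-1.4, -1.3, 5.6]
finger_gap: 0.0115
```

Run:
```python
from h import *
delta((.529,.2918,.022),-.185)
```

```text
tcp [0.528  0.2928 0.0232] tool x [ 9.830e-01 -1.837e-01  4.000e-04] y [-0.184 -0.983 -0.   ] z [ 5.e-04  2.e-04 -1.e+00] t 12.5 gap 0.0115 F [-1.39 -1.32  5.63]
delta tool xyz mm [1.1 0.8 1.2]
heading -0.1847385517648628 turn deg 0.01497988043449829
```

Call:
send_rows([
  {"x": 0,"y": 0,"z": -0.005,"yaw": 0,"jaw": 1},
  {"x": 0,"y": 0,"z": -0.02,"yaw": 0,"jaw": 1},
  {"x": 0,"y": 0,"z": -0.045,"yaw": 0,"jaw": 1},
  {"x": 0,"y": 0,"z": -0.075,"yaw": 0,"jaw": 1},
  {"x": 0,"y": 0,"z": -0.1,"yaw": 0,"jaw": 1},
  {"x": 0,"y": 0,"z": -0.12,"yaw": 0,"jaw": 1},
  {"x": 0,"y": 0,"z": -0.13,"yaw": 0,"jaw": 1},
  {"x": 0,"y": 0,"z": -0.13,"yaw": 0,"jaw": 1},
  {"x": 0,"y": 0,"z": -0.13,"yaw": 0,"jaw": 1},
])

```text
t: 13.4
tcp_pos: [0.5273, 0.2923, 0.1521]
eef_rot: [3.127, -0.29, -0.001]
ft_force: [-0.5, -0.0, -1.4]
finger_gap: 0.0119
```

Run:
```python
from h import *
delta((.411,.0585,.14),-.2)
a=snap("top","pics/t8.png");b=snap("side","pics/s8.png")
f=lambda im,x,y:cv2.resize(im[y:y+140,x:x+140],None,fx=2.85,fy=2.85,interpolation=2)
cv2.imwrite("pics/c10.png",np.hstack([f(a,110,100),f(b,180,210)]))
```

```text
tcp [0.5273 0.2923 0.1521] tool x [ 9.830e-01 -1.837e-01 -8.000e-04] y [-0.184 -0.983  0.001] z [-1.e-03 -7.e-04 -1.e+00] t 13.4 gap 0.0119 F [-0.54 -0.01 -1.37]
delta tool xyz mm [-71.3 251.2  12.4]
heading -0.18478446035383106 turn deg 0.8717862047394652
```

View pics/c10.png

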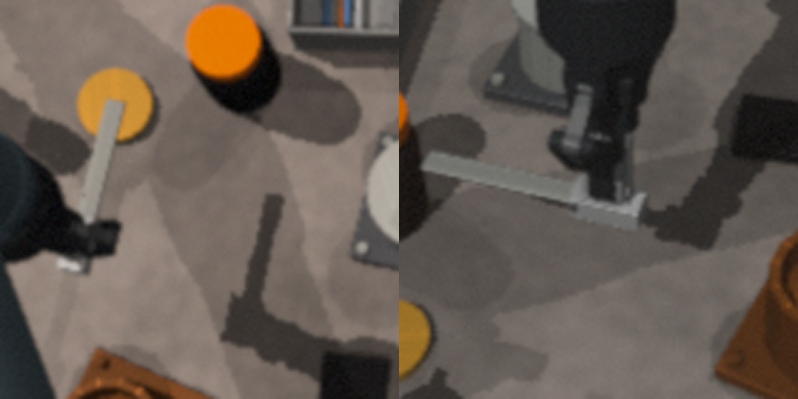

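Run:
```python
from h import *
cv_=lambda p,o,k=2.85:(np.array(p,float)+.5)/k-.5+np.array(o)
for n,p,o in(("top",[(108,101),(125,102)],(110,100)),("side",[(430-399,152),(422-399,167)],(180,210))):
    X=unproj(n,cv_(p,o),.1407);m=X.mean(0);print(n,X.round(4),m.round(4)); d=m[:2]-[.5273,.2923]; print(d,np.hypot(*d),np.arctan2(d[1],d[0]))
```

```text
top [[0.646  0.2767 0.1407]
 [0.6456 0.263  0.1407]] [0.6458 0.2699 0.1407]
[ 0.11847901 -0.02242609] 0.12058277439206257 -0.18707009673692143
side [[0.6434 0.2658 0.1407]
 [0.6452 0.279  0.1407]] [0.6443 0.2724 0.1407]
[ 0.11702674 -0.01986248] 0.11870035901845263 -0.16812386855656336
```

Call:
send_rows([
  {"x": -0.006,"y": 0.01,"z": 0,"yaw": 0,"jaw": 1},
  {"x": -0.018,"y": 0.032,"z": 0,"yaw": 0,"jaw": 1},
  {"x": -0.03,"y": 0.06,"z": 0,"yaw": 0,"jaw": 1},
  {"x": -0.042,"y": 0.09,"z": 0,"yaw": 0.5,"jaw": 1},
  {"x": -0.052,"y": 0.12,"z": 0,"yaw": 1,"jaw": 1},
  {"x": -0.06,"y": 0.15,"z": 0,"yaw": 1,"jaw": 1},
  {"x": -0.066,"y": 0.18,"z": 0,"yaw": 1,"jaw": 1},
  {"x": -0.07,"y": 0.21,"z": 0,"yaw": 1,"jaw": 1},
  {"x": -0.071,"y": 0.232,"z": 0.01,"yaw": 1,"jaw": 1},
  {"x": -0.071,"y": 0.245,"z": 0.02,"yaw": 1,"jaw": 1},
  {"x": -0.071,"y": 0.251,"z": 0.03,"yaw": 1,"jaw": 1},
  {"x": -0.071,"y": 0.251,"z": 0.035,"yaw": 1,"jaw": 1},
  {"x": -0.071,"y": 0.251,"z": 0.035,"yaw": 1,"jaw": 1},
  {"x": -0.071,"y": 0.251,"z": 0.035,"yaw": 1,"jaw": 1},
])

```text
t: 14.9
tcp_pos: [0.4121, 0.0599, 0.1178]
eef_rot: [-3.125, 0.315, -0.0]
ft_force: [-0.1, -1.5, -1.8]
finger_gap: 0.0112
```

Run:
```python
from h import *
delta((.4113,.0584,.0732),-.203)
a=snap("top","pics/t9.png");b=snap("side","pics/s9.png")
f=lambda im,x,y:cv2.resize(im[y:y+140,x:x+140],None,fx=2.85,fy=2.85,interpolation=2)
cv2.imwrite("pics/c11.png",np.hstack([f(a,190,120),f(b,200,150)]))
```

```text
tcp [0.4121 0.0599 0.1178] tool x [ 0.9799 -0.1995  0.    ] y [-0.199 -0.98  -0.   ] z [ 1.e-04  4.e-04 -1.e+00] t 14.9 gap 0.0112 F [-0.06 -1.54 -1.81]
delta tool xyz mm [-0.5  1.7 44.6]
heading -0.20084618961545547 turn deg 0.12340424490585744
```

View pics/c11.png

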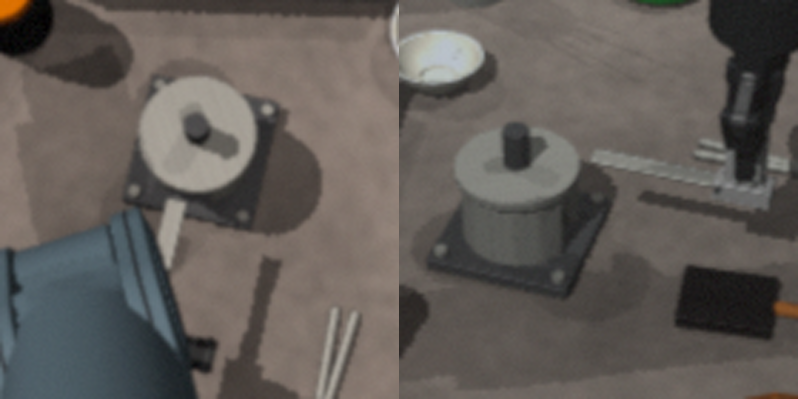

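Call:
send_rows([
  {"x": -0.001,"y": 0.001,"z": 0.01,"yaw": 0.1,"jaw": 1},
  {"x": -0.001,"y": 0.001,"z": 0.022,"yaw": 0.1,"jaw": 1},
  {"x": -0.001,"y": 0.001,"z": 0.034,"yaw": 0.1,"jaw": 1},
  {"x": -0.001,"y": 0.001,"z": 0.041,"yaw": 0.1,"jaw": 1},
  {"x": -0.001,"y": 0.001,"z": 0.044,"yaw": 0.1,"jaw": 1},
  {"x": -0.001,"y": 0.001,"z": 0.044,"yaw": 0.1,"jaw": 1},
  {"x": -0.001,"y": 0.001,"z": 0.044,"yaw": 0.1,"jaw": 1},
  {"x": -0.001,"y": 0.001,"z": 0.044,"yaw": 0.1,"jaw": 1},
])

```text
t: 15.8
tcp_pos: [0.4111, 0.0583, 0.0742]
eef_rot: [-3.125, 0.32, -0.001]
ft_force: [0.4, -0.6, -1.8]
finger_gap: 0.0114
```

Run:
```python
from h import *
delta((.4113,.0584,.0732),-.203)
a=snap("top","pics/t10.png");b=snap("side","pics/s10.png")
k=5
u=cv2.resize(a[150:230,225:300],None,fx=k,fy=k,interpolation=2);v=cv2.resize(b[180:260,240:320],None,fx=k,fy=k,interpolation=2)
cv2.imwrite("pics/c12.png",np.hstack([u,v]))
```

```text
tcp [0.4111 0.0583 0.0742] tool x [ 9.793e-01 -2.025e-01  8.000e-04] y [-0.203 -0.979 -0.   ] z [ 9.e-04  2.e-04 -1.e+00] t 15.8 gap 0.0114 F [ 0.4  -0.56 -1.76]
delta tool xyz mm [ 0.2 -0.1  1. ]
heading -0.2039593102809585 turn deg -0.05496443034242635
```

View pics/c12.png

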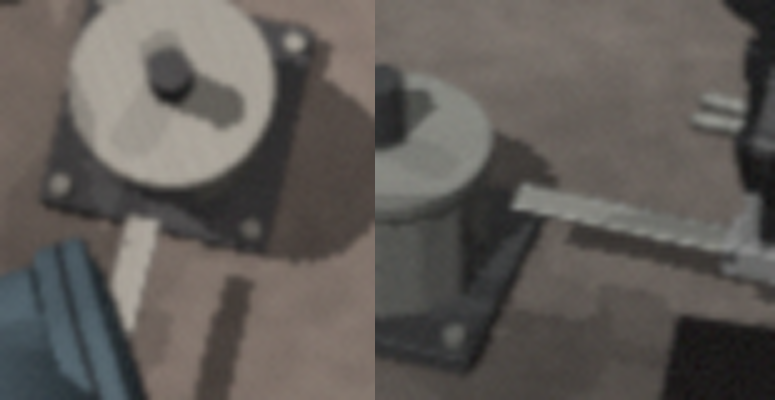

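Run:
```python
from h import *
c=lambda p,o:(np.array(p,float)+.5)/5-.5+np.array(o)
Rp=Ro.from_euler('z',-.203).as_matrix()
z=.0742-.0232+.01+.00175
for n,p,o in(("top",[(129,215),(159,219)],(225,150)),("side",[(522-375,185),(513-375,208)],(240,180))):
    X=unproj(n,c(p,o),z).mean(0);print(n,X,"press frame",Rp.T@(X-[.592,.0212,0]))
X=unproj("top",c([(59,185),(251,229)],(225,150)),.014).mean(0);print(Rp.T@(X-[.592,.0212,0]))
```

```text
top [0.53095217 0.03475304 0.06275   ] press frame [-0.0625267   0.00096698  0.06275   ]
side [0.52898756 0.03671269 0.06275   ] press frame [-0.06484605  0.0024903   0.06275   ]
[-0.04923516  0.00096689  0.014     ]
```

Call:
send_rows([
  {"x": 0.003,"y": 0.001,"z": 0.001,"yaw": 0,"jaw": 1},
  {"x": 0.007,"y": 0.001,"z": 0.001,"yaw": 0,"jaw": 1},
  {"x": 0.011,"y": 0.001,"z": 0.001,"yaw": 0,"jaw": 1},
  {"x": 0.015,"y": 0.001,"z": 0.001,"yaw": 0,"jaw": 1},
  {"x": 0.019,"y": 0.001,"z": 0.001,"yaw": 0,"jaw": 1},
  {"x": 0.022,"y": 0.001,"z": 0.001,"yaw": 0,"jaw": 1},
  {"x": 0.025,"y": 0.001,"z": 0.001,"yaw": 0,"jaw": 1},
  {"x": 0.025,"y": 0.001,"z": 0.001,"yaw": 0,"jaw": 1},
  {"x": 0.025,"y": 0.001,"z": 0.001,"yaw": 0,"jaw": 1},
])

```text
t: 16.8
tcp_pos: [0.4349, 0.0522, 0.0727]
eef_rot: [3.125, -0.32, -0.0]
ft_force: [-0.2, 0.5, -1.7]
finger_gap: 0.0114
```

Run:
```python
from h import *
# final: tip at axis
delta((.592-.1195*.9795,.0212+.1195*.2016,.0732),-.203)
```

```text
tcp [0.4349 0.0522 0.0727] tool x [ 9.793e-01 -2.025e-01 -2.000e-04] y [-0.203 -0.979  0.   ] z [-2.e-04 -0.e+00 -1.e+00] t 16.8 gap 0.0114 F [-0.21  0.5  -1.69]
delta tool xyz mm [40.7 -1.4 -0.5]
heading -0.20391600205464694 turn deg -0.05248305175657424
```

Call:
send_rows([
  {"x": 0.003,"y": -0.001,"z": 0,"yaw": 0,"jaw": 1},
  {"x": 0.006,"y": -0.001,"z": 0,"yaw": 0,"jaw": 1},
  {"x": 0.009,"y": -0.001,"z": 0,"yaw": 0,"jaw": 1},
  {"x": 0.012,"y": -0.001,"z": 0,"yaw": 0,"jaw": 1},
  {"x": 0.015,"y": -0.001,"z": 0,"yaw": 0,"jaw": 1},
  {"x": 0.018,"y": -0.001,"z": 0,"yaw": 0,"jaw": 1},
  {"x": 0.02,"y": -0.001,"z": 0,"yaw": 0,"jaw": 1},
  {"x": 0.02,"y": -0.001,"z": 0,"yaw": 0,"jaw": 1},
])

```text
t: 17.6
tcp_pos: [0.4544, 0.0489, 0.0726]
eef_rot: [3.125, -0.32, -0.002]
ft_force: [-3.7, 0.7, -2.0]
finger_gap: 0.0114
```

Run:
```python
from h import *
delta((.592-.1195*.9795,.0212+.1195*.2016,.0732),-.203)
a=snap("top","pics/t11.png");b=snap("side","pics/s11.png")
k=5
u=cv2.resize(a[150:230,225:300],None,fx=k,fy=k,interpolation=2);v=cv2.resize(b[180:260,225:305],None,fx=k,fy=k,interpolation=2)
cv2.imwrite("pics/c13.png",np.hstack([u,v]))
```

```text
tcp [0.4544 0.0489 0.0726] tool x [ 9.792e-01 -2.028e-01 -9.000e-04] y [-0.203 -0.979  0.   ] z [-1.e-03 -2.e-04 -1.e+00] t 17.6 gap 0.0114 F [-3.67  0.69 -1.97]
delta tool xyz mm [20.8 -0.6 -0.7]
heading -0.20423522027249555 turn deg -0.07077290838298889
```

View pics/c13.png

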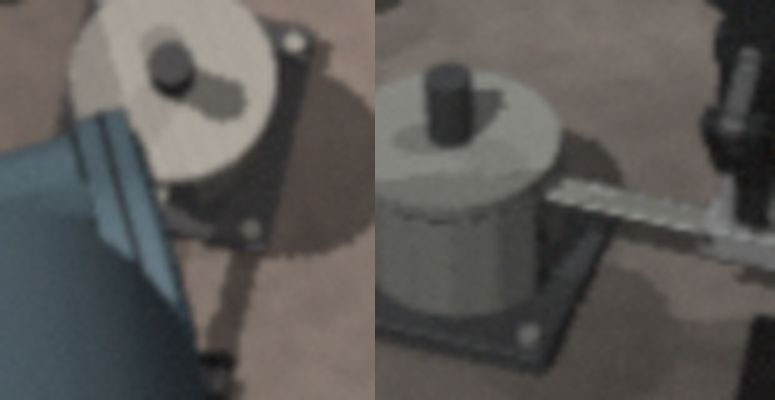

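The force of 3.7 N along -x shows the leaf is entering the wedge, and the cover still looks level. I'll go on to the middle.

Call:
send_rows([
  {"x": 0.003,"y": -0.0005,"z": -0.0005,"yaw": 0,"jaw": 1},
  {"x": 0.006,"y": -0.0005,"z": -0.0005,"yaw": 0,"jaw": 1},
  {"x": 0.009,"y": -0.0005,"z": -0.0005,"yaw": 0,"jaw": 1},
  {"x": 0.012,"y": -0.0005,"z": -0.0005,"yaw": 0,"jaw": 1},
  {"x": 0.015,"y": -0.0005,"z": -0.0005,"yaw": 0,"jaw": 1},
  {"x": 0.018,"y": -0.0005,"z": -0.0005,"yaw": 0,"jaw": 1},
  {"x": 0.02,"y": -0.0005,"z": -0.0005,"yaw": 0,"jaw": 1},
  {"x": 0.021,"y": -0.0005,"z": -0.0005,"yaw": 0,"jaw": 1},
  {"x": 0.021,"y": -0.0005,"z": -0.0005,"yaw": 0,"jaw": 1},
  {"x": 0.021,"y": -0.0005,"z": -0.0005,"yaw": 0,"jaw": 1},
])

```text
t: 18.7
tcp_pos: [0.4758, 0.0453, 0.0734]
eef_rot: [-3.125, 0.32, -0.001]
ft_force: [-2.1, 0.6, -1.3]
finger_gap: 0.0111
```

Run:
```python
from h import *
delta((.592-.1195*.9795,.0212+.1195*.2016,.0732),-.203)
a=snap("top","pics/t12.png");b=snap("side","pics/s12.png")
delta((.592-.1195*.9795,.0212+.1195*.2016,.0732),-.203)
k=5
u=cv2.resize(a[140:220,225:300],None,fx=k,fy=k,interpolation=2);v=cv2.resize(b[180:260,205:285],None,fx=k,fy=k,interpolation=2)
th=np.linspace(0,2*np.pi,200)
for z,r in((.080,.05),(.114,.011)):
  p=proj("side",np.c_[.592+r*np.cos(th),.0212+r*np.sin(th),0*th+z]);p=((p-(205,180)+.5)*5-.5).round().astype(int)
  cv2.polylines(v,[p[:,None]],True,(0,0,255),1)
cv2.imwrite("pics/c14.png",np.hstack([u,v]))
```

```text
tcp [0.4758 0.0453 0.0734] tool x [ 9.792e-01 -2.027e-01  7.000e-04] y [-0.203 -0.979 -0.   ] z [ 8.e-04  0.e+00 -1.e+00] t 18.7 gap 0.0111 F [-2.08  0.62 -1.27]
delta tool xyz mm [-0.8  0.2  0.2]
heading -0.20408794024438132 turn deg -0.06233438436548001
tcp [0.4758 0.0453 0.0734] tool x [ 9.792e-01 -2.027e-01  8.000e-04] y [-0.203 -0.979 -0.   ] z [ 8.e-04  1.e-04 -1.e+00] t 18.8 gap 0.0114 F [-2.17 -0.13 -1.29]
delta tool xyz mm [-0.8  0.2  0.2]
heading -0.20413576791501742 turn deg -0.06507470803687364
```

View pics/c14.png

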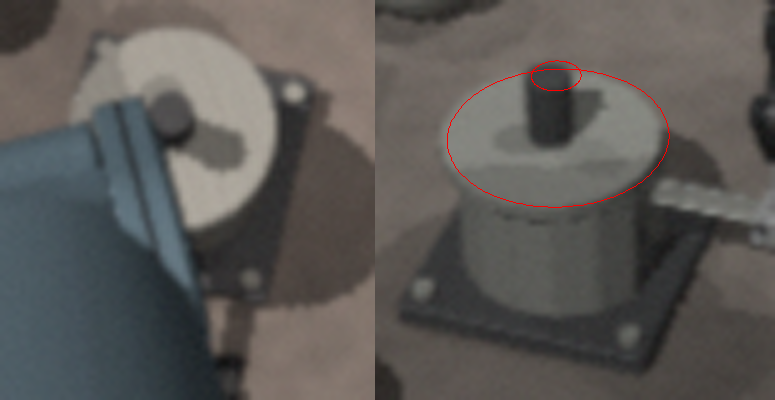

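The picture shows the cover shifted about 7 crop pixels, so roughly 2–3 mm along the push. I'll check that it is still level and seated.

Run:
```python
from h import *
b=cv2.imread("pics/s12.png")
k=7
v=cv2.resize(b[180:250,220:280],None,fx=k,fy=k,interpolation=2);w=v.copy()
th=np.linspace(0,2*np.pi,200)
for z,r in((.080,.05),(.072,.05),(.114,.011)):
  s=.003;p=proj("side",np.c_[.592+s*.98+r*np.cos(th),.0212-s*.2+r*np.sin(th),0*th+z]);p=((p-(220,180)+.5)*k-.5).round().astype(int)
  cv2.polylines(w,[p[:,None]],True,(0,0,255),1)
cv2.imwrite("pics/c15.png",np.hstack([v,w])[:, :800])
```

```text
(no output)
```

View pics/c15.png

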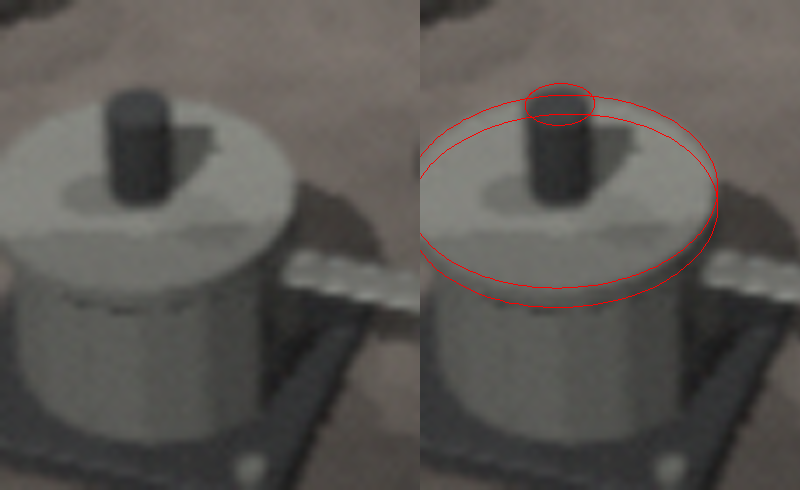

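Call:
send_rows([
  {"x": 0,"y": 0,"z": 0,"yaw": 0,"jaw": 1},
  {"x": 0,"y": 0,"z": 0,"yaw": 0,"jaw": 1},
  {"x": 0,"y": 0,"z": 0,"yaw": 0,"jaw": 1},
  {"x": 0,"y": 0,"z": 0,"yaw": 0,"jaw": 1},
  {"x": 0,"y": 0,"z": 0,"yaw": 0,"jaw": 1},
])

```text
t: 19.3
tcp_pos: [0.4758, 0.0453, 0.0734]
eef_rot: [-3.125, 0.32, -0.001]
ft_force: [-1.3, -0.0, -2.2]
finger_gap: 0.0114
```

Run:
```python
from h import *
delta((.592-.1195*.9795,.0212+.1195*.2016,.0732),-.203)
s=manip.state(); print(abs(s["joint_vel"]).max(), s["torque"])
print(manip.sign_off())
```

```text
tcp [0.4758 0.0453 0.0734] tool x [ 9.793e-01 -2.026e-01  6.000e-04] y [-0.203 -0.979 -0.   ] z [ 7.e-04  0.e+00 -1.e+00] t 19.3 gap 0.0114 F [-1.32 -0.01 -2.16]
delta tool xyz mm [-0.8  0.2  0.2]
heading -0.2040143329095654 turn deg -0.058116994739317765
0.0013823541811552604 [ 0.0226501   0.11402391 -0.02522219]
the job is handed in; nothing more can be done
None
```

I seated the steel cover on the grey press and let go of it. I then took the gauge by its fin, slid the leaf through the opening to mid-press, and handed the job in at about 19 s while still holding it.

**Last checks:**
- **Tip position:** worked out from the arm's position, about 1 mm past the axis. The tip is hidden under the cover, so I could not see it directly.
- **Height:** foot about 50 mm above the bench.
- **Drag:** force along the leaf peaked at about 3.7 N going in, then fell to 2.1 N and finally 1.3 N at rest, the last below the stated 2 to 4 N.
- **Arm:** still at sign-off.

**What did not go perfectly:**
- **Cover shift:** the leaf pushed the cover about 3 mm along the insertion direction. In the picture it still lay level and seated, inside the 6 mm limit.
- **Not measured:** how far the bed was pushed down and how hard the leaf pressed the cover. I only infer them from the drag and the heights.
- **Finger opening:** it read 1 to 2 mm under the true size on the knob, and slightly under on the fin. Both grips held.
- **Refused move:** my first move call was refused because its rows lacked some keys. Nothing moved.

I saw no contact with the bystanders, but I did not measure their final positions.

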